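# Shake up the threadlocker bottle on the touch mixer

## Task

Take the closed red threadlocker bottle and press it, upright, base down, onto the middle of the round sprung pad of the grey touch mixer until the pad is fully down; hold it down for about a second. Then stand the bottle upright on the middle of the round blue mat and let go.

Things in the scene. Friction and masses are not known exactly. Their poses are not given: they have to be found in the camera images.
- bottle_centre (a point): Centre of the closed red bottle with a white pointed nozzle (loose, about 60 g, 98 mm tall, stands upright on the worktop). The point is on its axis half-way up, 49 mm above its base and below its tip. The round red body, 29 mm in diameter, reaches from the base to 19 mm above this point; the nozzle above it is 17 mm in diameter. z axis: up along the bottle.
- pad_top (a point): Centre of the flat top face of the mixer's sprung pad: a black rubber disc 60 mm in diameter with a thin orange ring on it, on a fixed squat grey round housing 94 mm in diameter and 52 mm high. The pad's top is 70 mm above the worktop at rest, 62 mm when fully down; this point moves with it. z axis up.
- pad (a joint): How far the pad is pressed down, in m: 0 at rest, 0.008 at its lower stop. The spring pushes back with about 3 N at the start and 8 N at the stop; it comes up again when freed.
- mat_top (a point): Centre of the top face of the round blue mat, 90 mm in diameter, 3 mm thick, fixed flat on the worktop. z axis up.
Things that resemble listed ones, but are neither listed nor needed, are in the scene too. Of the things that look like the part that bears bottle_centre, the larger one is meant.

How it is judged:
On the way:
1. the bottle stands upright on the middle of the pad and holds it fully down (value of joint pad above 0.007 m and horizontal distance between bottle_centre and pad_top below 0.018 m and z of bottle_centre in the frame of pad_top between 0.044 and 0.054 m and angle between bottle_centre's own z axis and vertical below 0.18 rad), for 0.5 s.
At the end, for the whole second after the job is handed in: After the pad has been held at least 7 of its 8 mm down for half a second by the upright bottle (within 18 mm of the pad's centre, within 10 degrees), the bottle stands released and upright on the blue mat, its axis within 25 mm of the mat's centre, and the pad is up again (horizontal distance between bottle_centre and mat_top below 0.025 m and z of bottle_centre in the frame of mat_top between 0.044 and 0.054 m and angle between bottle_centre's own z axis and vertical below 0.1 rad and value of joint pad below 0.002 m); the robot touches nothing.
It also fails if it takes over 43 s, if anything falls off the work surface, if the arm or the gripper's body presses on something with over 40 N, if the wrist force passes 120 N, or if a joint passes its speed limit or range.

## Robot

A 6-joint arm with a two-finger parallel gripper is mounted at the origin on a cart in front of the work surface, level with it; the furniture and walls round the work are solid. World frame = base frame: x ahead of the robot, y to its left, z up, the work surface at z = 0. Lengths are in m, angles in rad, forces in N, time in s.
With the tool pointing down it reaches from about 0.325 to 0.75 m from the base axis. Payload 7.6 kg.
Tool frame: the origin (TCP) lies on the centre line of the jaws, within the pads' length; the fingertips stand 22 mm ahead of it and the grasp point (between the pads) lies 3 mm ahead of it (r.tip_extent is the distance from the TCP to the fingertips, in m); z points along the fingers, y is the direction in which the jaws open and shut (so a half turn about z gives the same grasp; the last joint's range is limited). The gripper opens to 85 mm and grips with 20 to 120 N. Pads are 22 mm wide; open, the fingers measure 114 mm over their backs; the gripper's body (76 mm by 85 mm) begins 54 mm behind the grasp point. The pads swing forward as they close: fully open they stand 13 mm farther back than shut.
Start: joints at [1.21, 0.052, 1.401, -0, 1.689, -0.07], TCP at [0.151, 0.503, 0.253] pointing down, gripper open.
Joint ranges: [-2.9, 2.9], [-0.91, 2.17], [0.12, 2.37], [-1.06, 4.2], [0.26, 2.73], [-2.93, 2.93]. Speed limits (rad/s): [2.57, 2.57, 3.01, 3.14, 3.14, 3.14].

## Interface

Orientations are given as a unit quaternion [x, y, z, w].
In Python, from bench import r gives the robot as it stands. The module is installed in compiled form; this text tells all that it offers.
- The arm moves only by the tool carry_out, never from a script. Its argument "motion" is a list that holds one entry, the list of rows, each a list of 7 numbers: the shift along the tool's x, y, z normalised to -1 to 1, where 1 is 12 cm, then the turn, a rotation vector about the tool's x, y, z normalised to -1 to 1, where 1 is 0.5 rad, then the finger opening in mm, from 0 to 85.4. In form: [[[x, y, z, wx, wy, wz, fingers], ...]]. A call has 1 to 12 rows; each row shifts and turns the commanded pose from where the row before left it, along the tool's axes as they then stand; what a row does not reach is not made up. A row lasts 1/8 s, in which the tool goes at most 62.5 mm and 10.7 degrees, less where a joint would pass 70% of its speed; a pose out of reach is approached as far as the arm can. A call with a number of a shift or a turn outside -1 to 1 is refused whole. A call with a gripper value outside its range is refused whole. The fingers move at their own pace and stop on an object; "newtons" is the grip in N (left out, the last holds). Time passes only in rows, so rows that do not move let the fingers close. It gives the time, the measured TCP pose, the force and the opening at its end, in the units of the state.
- r.read_state(): the state, without advancing time (a new reading comes with each control period).
- r.camera(name): name is "scene" or "top" or "wrist"; returns a dict with "pixels" (480x640x3 uint8, red, green, blue), "camera_matrix" (3x3 intrinsics, pixels), "R" (3x3) and "t" (3): a world point X has camera coordinates R X + t; the wrist camera has in their place "hand_eye" (4x4, takes a point from camera to tool coordinates, whose origin is the TCP and whose axes are the flange's). Camera axes: x right, y down, z forward; pixel columns grow to the right and rows downward; lengths in m; the calibration is good to about 2 mm. A picture is of the moment at which its call begins: read the wrist's pose just before it. There is no depth.
- r.finish_job(): hands the job in, once; it reports no verdict.
Trained networks look in a picture, given as the dict that the camera call returned (one of the last four; its "shot" number tells which), for a name from the list of things; names that differ only in an ending like _2 or _b are one class to them, and where a whole thing is asked for, a point or a joint stands for the part that bears it (a point fixed in the world has none). Each returns a list of dicts, best first, with "p" (0 to 1); they miss things now and then, are a little off and sometimes report something else, mostly with a low value. They report only what shows in the picture. A call takes as long as a camera call. They do not tell look-alikes from the thing itself.
- r.cut_out(picture, query): "pixels" (480x640 bool, what is visible of it) and "box" ([centre column, centre row, width, height] in pixels, round what is visible of it).
The state is a dict: "time": time; "joint_pos": joint angles; "qvel": joint speeds; "tau": joint torques, N m; "position": TCP position; "tcp_rot": TCP orientation; "ft_force": force on the tool from outside, world axes, zero at the start; "ft_torque": the same for the moment, N m; "width": finger opening in m.
Only numpy, scipy, OpenCV 4.12 (cv2) and the standard library are available. Lean on these libraries where they do the work, as an engineer would, in place of code of your own. Each camera call takes 0.05 s, during which the arm holds its last target.

## Working session

There is one attempt and no reset: what is moved stays moved. The work goes in short steps, Python scripts to look and compute and a tool call to move; the robot and the scene stay as the last step left them, time stands still between calls to the robot, and variables do not carry over. Pictures are saved under pics/ and viewed, and the job is handed in when it is done.

Besides the shell and the picture viewer there is one more tool, called after ">>>" by a JSON object that holds its "name" and its "arguments", one argument or row to a line. carry_out: Moves the arm, as the interface text tells. Its arguments: {"type":"object","properties":{"motion":{"type":"array"},"newtons":{"type":"number"}},"required":["motion"]}

```bash
mkdir -p pics; cat > h.py <<'E'
import numpy as np, cv2
from bench import r
def save(p,n): cv2.imwrite('pics/'+n,cv2.cvtColor(p['pixels'],cv2.COLOR_RGB2BGR))
def ray(p,u,v):
    K=p['camera_matrix'];d=np.linalg.inv(K)@np.array([u,v,1.]);R=np.array(p['R']);t=np.array(p['t'])
    return -R.T@t, R.T@d
def onz(p,u,v,z):
    o,d=ray(p,u,v); return o+d*(z-o[2])/d[2]
E
python3 - <<'E'
from h import *
s=r.read_state(); print({k:np.round(v,3) for k,v in s.items()})
for n in ['scene','top']:
    p=r.camera(n); save(p,n+'1.png'); print(n,np.round(p['R'],3).tolist(),np.round(p['t'],3))
    for q in ['bottle_centre','pad_top','mat_top']:
        try:
            for d in r.cut_out(p,q)[:4]: print(n,q,round(d['p'],2),np.round(d['box'],1))
        except Exception as e: print(q,e)
print(r.read_state()['time'])
E
```

```text
{'time': np.float64(0.0), 'joint_pos': array([ 1.21 ,  0.053,  1.402,  0.   ,  1.689, -0.07 ]), 'qvel': array([ 0.   , -0.   ,  0.   , -0.   , -0.   , -0.001]), 'tau': array([-2.0000e-03, -3.8166e+01, -3.6019e+01, -0.0000e+00,  6.0000e-03,
        0.0000e+00]), 'position': array([0.15 , 0.503, 0.252]), 'tcp_rot': array([ 0.145,  0.989, -0.001, -0.   ]), 'ft_force': array([ 0.74 , -0.271,  0.443]), 'ft_torque': array([-0.002,  0.046,  0.004]), 'width': np.float64(0.086)}
scene [[-0.901, -0.434, 0.015], [-0.258, 0.506, -0.823], [0.349, -0.745, -0.568]] [0.568 0.083 0.841]
scene bottle_centre 0.78 [269.8 273.9  21.4  65.3]
scene bottle_centre 0.75 [386.5 214.6  19.6  42.4]
scene pad_top 0.73 [354.6 229.4  39.4  24.4]
top [[-0.008, -0.999, 0.032], [-0.987, 0.003, -0.16], [0.16, -0.033, -0.987]] [0.179 0.534 0.838]
top bottle_centre 0.66 [379.6 292.1  16.7  17.2]
top bottle_centre 0.63 [240.8 238.5  20.9  18.2]
top pad_top 0.69 [322.  276.6  39.2  40.3]
0.4
```

View pics/scene1.png

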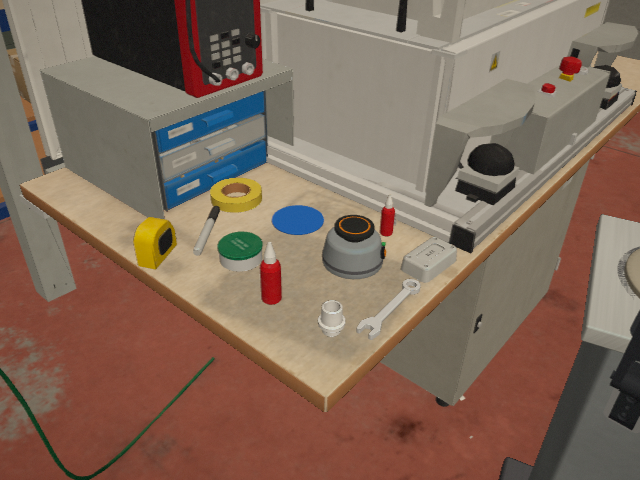

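View pics/top1.png

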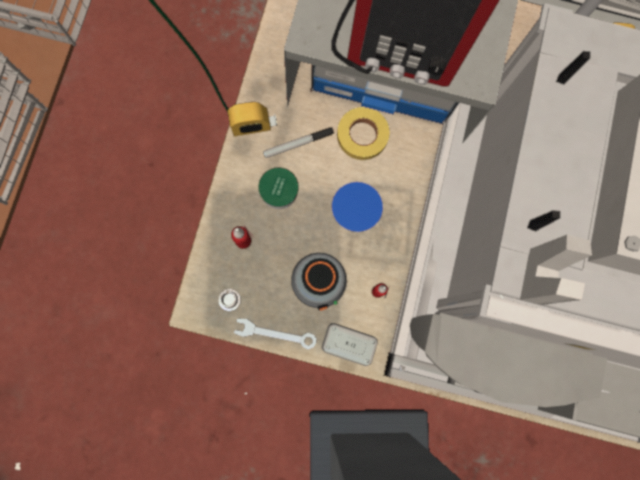

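The scene view shows the large red bottle at (270,274), the small one at (387,216), the pad at (355,229) and the mat at (298,219). In the top view they're at (241,238), (380,291), (322,277) and (357,207). The large bottle is the target. Next I'll work out positions.

```bash
python3 - <<'E'
from h import *
from scipy.optimize import least_squares
P={n:r.camera(n) for n in ['scene','top']}
def proj(p,X):
    c=np.array(X)@np.array(p['R']).T+p['t']; q=c@np.array(p['camera_matrix']).T; return q[:,:2]/q[:,2:]
for n,p in P.items():
    print(n,'cam',np.round(-np.array(p['R']).T@p['t'],3))
    hsv=cv2.cvtColor(p['pixels'],cv2.COLOR_RGB2HSV)
    m=cv2.inRange(hsv,(105,140,60),(125,255,255)); nl,l,st,c=cv2.connectedComponentsWithStats(m)
    for i in range(1,nl):
        if st[i,4]>300:
            pts=np.argwhere(l==i)[:,::-1].astype(float)
            W=np.array([onz(p,u,v,.003) for u,v in pts]); print('blue',c[i],st[i,4],W.mean(0).round(4),np.ptp(W,axis=0).round(3))
    for q,z in [('pad_top',.07)]:
        d=r.cut_out(p,q)[0]; ys,xs=np.nonzero(d['pixels']); print('padmask',d['box'])
    m=cv2.inRange(hsv,(5,150,120),(16,255,255)); 
    b=d['box']; k=np.zeros_like(m); k[int(b[1]-22):int(b[1]+18),int(b[0]-25):int(b[0]+25)]=1; m*=k
    pts=np.argwhere(m>0)[:,::-1]; W=np.array([onz(p,u,v,.07) for u,v in pts.astype(float)])
    (cx,cy),rad=cv2.minEnclosingCircle(W[:,:2].astype(np.float32)); print('ring',len(W),cx,cy,rad)
    for d in r.cut_out(p,'bottle_centre'):
        # fit silhouette: hull of discs
        ys,xs=np.nonzero(d['pixels']); box=np.array([xs.min(),ys.min(),xs.max()+1,ys.max()+1])-.5
        a=np.linspace(0,2*np.pi,40)
        pr=[(0,.0145),(.068,.0145),(.07,.0085),(.08,.006),(.098,.002)]
        def model(xy,s=1): 
            X=np.array([[xy[0]+s*R*np.cos(t),xy[1]+s*R*np.sin(t),s*h] for h,R in pr for t in a]); q=proj(p,X); return np.r_[q.min(0),q.max(0)]
        x0=onz(p,*d['box'][:2],.045)[:2]
        for s in (1,.7):
            f=least_squares(lambda x:model(x,s)-box,x0); print('bottle',n,round(d['p'],2),s,f.x.round(4),f.fun.round(1))
E
```

```text
scene cam [0.24  0.832 0.537]
blue [297.39234043 219.73276596] 1175 [0.6172 0.1087 0.003 ] [0.087 0.09  0.   ]
padmask [353.5, 228.8, 40.6, 26.0]
ring 100 0.48891860246658325 0.17319688200950623 0.023635197430849075
bottle scene 0.78 1 [0.5589 0.3027] [ 0.3 -0.4 -0.3  0.4]
bottle scene 0.78 0.7 [0.5677 0.2885] [ 3.7 10.2 -3.9 -9.5]
bottle scene 0.64 1 [0.4988 0.147 ] [ 10.8 -16.6 -10.3  15.5]
bottle scene 0.64 0.7 [0.5057 0.1289] [ 14.1  -6.5 -13.7   6.6]
top cam [0.395 0.205 0.906]
blue [385.6661597  102.13155894] 1315 [0.8116 0.0498 0.003 ] [0.079 0.24  0.   ]
blue [356.85054348 206.34945652] 1840 [0.6185 0.1058 0.003 ] [0.084 0.084 0.   ]
padmask [322.3, 276.9, 33.8, 34.4]
ring 197 0.4891981780529022 0.17389771342277527 0.023994268849492073
bottle top 0.61 1 [0.5578 0.302 ] [-0.5 -0.9  0.5  0.9]
bottle top 0.61 0.7 [0.5603 0.3037] [ 2.8  2.9 -2.9 -3. ]
bottle top 0.6 1 [0.4679 0.0757] [-4.  -3.5  3.7  3.7]
bottle top 0.6 0.7 [0.4692 0.0736] [-0.2 -0.3  0.2  0.3]
```

```bash
cat >> h.py <<'E'
from scipy.spatial.transform import Rotation as Ro
def go(T):
    s=r.read_state(); R=Ro.from_quat(s['tcp_rot']).as_matrix(); d=R.T@(np.array(T)-s['position']); print('norm',np.round(d/.12,3),'rows>=',np.linalg.norm(d)/.0625); print(R.round(3).tolist())
E
python3 -c "
from h import *
go([.558,.302,.2])"
```

```text
norm [-3.733 -0.631  0.444] rows>= 7.319726697320232
[[-0.958, 0.287, 0.0], [0.287, 0.958, 0.0], [0.0, 0.0, -1.0]]
```

>>> {"name": "carry_out", "arguments": {
  "motion": [
    [[-0.2, -0.033, 0.02, 0, 0, 0, 70], [-0.36, -0.061, 0.044, 0, 0, 0, 70], [-0.36, -0.061, 0.044, 0, 0, 0, 70], [-0.36, -0.061, 0.044, 0, 0, 0, 70], [-0.36, -0.061, 0.044, 0, 0, 0, 70], [-0.36, -0.061, 0.044, 0, 0, 0, 70], [-0.36, -0.061, 0.044, 0, 0, 0, 70], [-0.36, -0.061, 0.044, 0, 0, 0, 70], [-0.36, -0.061, 0.044, 0, 0, 0, 70], [-0.36, -0.061, 0.044, 0, 0, 0, 70], [-0.29, -0.05, 0.03, 0, 0, 0, 70], [0, 0, 0, 0, 0, 0, 70]]
  ],
  "newtons": 50
}}

```text
time: 2.2
position: [0.5591, 0.3003, 0.1986]
tcp_rot: [0.146, 0.989, -0.0, -0.0]
ft_force: [0.1, 0.8, -0.2]
width: 0.0701
```

```bash
python3 -c "
from h import *
go([.558,.302,.053]); p=r.camera('wrist'); save(p,'w1.png'); print(np.round(p['hand_eye'],3).tolist()); print([(d['p'],d['box']) for d in r.cut_out(p,'bottle_centre')])
s=r.read_state();print(s['position'],s['width'],s['joint_pos'].round(2))"
```

```text
norm [0.011 0.012 1.214] rows>= 2.3303229092408055
[[-0.957, 0.29, -0.001], [0.29, 0.957, -0.001], [0.001, -0.001, -1.0]]
[[0.001, -0.951, -0.309, 0.079], [1.0, 0.001, -0.0, -0.001], [0.001, -0.309, 0.951, -0.121], [0.0, 0.0, 0.0, 1.0]]
[(0.75, [323.8, 222.2, 41.4, 51.5]), (0.67, [29.1, 196.2, 58.2, 33.3])]
[0.55743052 0.30204913 0.1995637 ] 0.06959081982389703 [ 0.44  0.38  1.13  0.    1.63 -0.84]
```

View pics/w1.png

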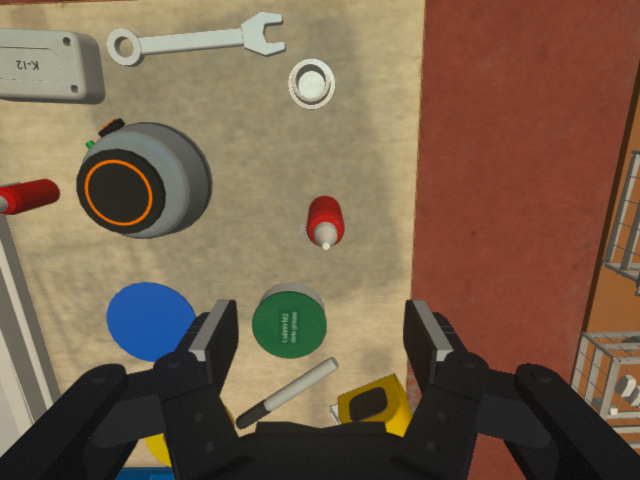

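The wrist view has the bottle nearly centred between the jaws, with its tip at (326,246). I'll cross-check the position from this view.

```bash
python3 -c "
from h import *
s=r.read_state();p=r.camera('wrist');K=p['camera_matrix'];H=np.array(p['hand_eye']);R=Ro.from_quat(s['tcp_rot']).as_matrix()
def f(u,v,z):
    d=R@H[:3,:3]@np.linalg.inv(K)@[u,v,1];o=R@H[:3,3]+s['position'];return (o+d*(z-o[2])/d[2]).round(4)
print(f(326,246,.098), f(325,215,.049),f(121,193,.07),f(152,321,.003));go([.558,.302,.053])"
```

```text
[0.5562 0.3049 0.098 ] [0.5482 0.3072 0.049 ] [0.487  0.1763 0.07  ] [0.6144 0.1087 0.003 ]
norm [-0.009 -0.002  1.224] rows>= 2.3499021370113584
[[-0.958, 0.286, -0.0], [0.286, 0.958, 0.0], [0.0, 0.0, -1.0]]
```

>>> {"name": "carry_out", "arguments": {
  "motion": [
    [[0, 0.008, 0.25, 0, 0, 0, 70], [0, 0, 0.3, 0, 0, 0, 70], [0, 0, 0.3, 0, 0, 0, 70], [0, 0, 0.25, 0, 0, 0, 70], [0, 0, 0.12, 0, 0, 0, 70], [0, 0, 0, 0, 0, 0, 70], [0, 0, 0, 0, 0, 0, 40], [0, 0, 0, 0, 0, 0, 20], [0, 0, 0, 0, 0, 0, 15], [0, 0, 0, 0, 0, 0, 15], [0, 0, 0, 0, 0, 0, 15], [0, 0, 0, 0, 0, 0, 15]]
  ],
  "newtons": 50
}}

```text
time: 3.85
position: [0.5585, 0.3033, 0.0549]
tcp_rot: [0.145, 0.989, 0.001, 0.001]
ft_force: [-0.5, 0.0, 5.3]
width: 0.0279
```

```bash
python3 -c "
from h import *
s=r.read_state();print(s['position'],s['width'],s['ft_force'])
p=r.camera('scene'); cv2.imwrite('pics/s2.png',cv2.resize(p['pixels'][150:350,150:450,::-1],None,fx=2.5,fy=2.5))
go([.558,.302,.053+.1])"
```

```text
[0.55849067 0.30328262 0.05490927] 0.02793389749985276 [-0.48923377  0.04230894  5.33282929]
norm [-0.    -0.01  -0.817] rows>= 1.5691346108453097
[[-0.958, 0.287, 0.002], [0.287, 0.958, 0.001], [-0.002, 0.002, -1.0]]
```

View pics/s2.png

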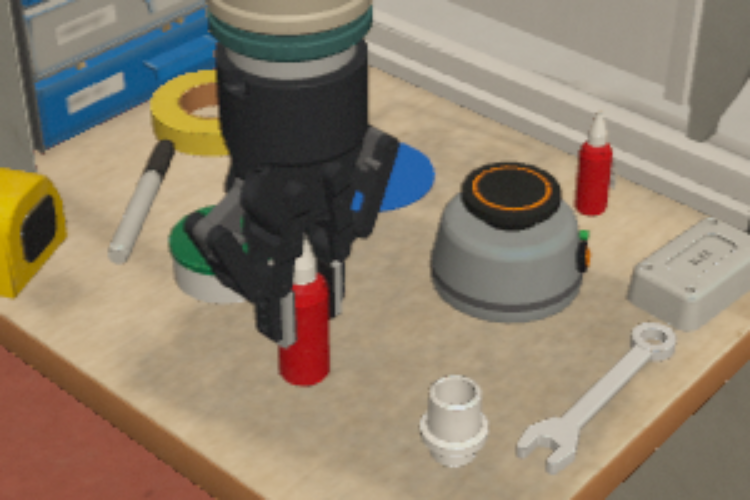

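>>> {"name": "carry_out", "arguments": {
  "motion": [
    [[0, 0, -0.15, 0, 0, 0, 15], [0, 0, -0.35, 0, 0, 0, 15], [0, 0, -0.35, 0, 0, 0, 15], [0, 0, -0.15, 0, 0, 0, 15], [0.03, -0.15, 0, 0, 0, 0, 15], [0.06, -0.3, 0, 0, 0, 0, 15], [0.06, -0.3, 0, 0, 0, 0, 15], [0.06, -0.29, 0, 0, 0, 0, 15], [0.03, -0.15, 0, 0, 0, 0, 15], [0, 0, 0, 0, 0, 0, 15], [0, 0, 0, 0, 0, 0, 15]]
  ]
}}

```text
time: 5.28
position: [0.4894, 0.1748, 0.1731]
tcp_rot: [0.145, 0.989, 0.0, -0.0]
ft_force: [-0.2, 0.4, -0.6]
width: 0.0277
```

```bash
python3 -c "
from h import *
s=r.read_state();print(s['position'],s['width'],s['ft_force'])
for n in ['scene','top']:
  p=r.camera(n); save(p,n+'3.png')
  for d in r.cut_out(p,'bottle_centre')+r.cut_out(p,'pad_top'): print(n,d['p'],d['box'])
cv2.imwrite('pics/s3.png',cv2.resize(r.camera('scene')['pixels'][130:330,230:530,::-1],None,fx=2.5,fy=2.5))
go([.489,.174,.1735-.05])"
```

```text
[0.4894179  0.17479625 0.17310487] 0.02771079552216326 [-0.2119004   0.4260744  -0.62667667]
scene 0.97 [357.4, 173.6, 21.9, 62.0]
scene 0.83 [388.4, 214.2, 16.8, 37.7]
scene 0.74 [355.3, 230.8, 42.6, 27.2]
top 0.52 [380.8, 289.6, 15.7, 14.5]
top 0.78 [322.9, 288.6, 26.9, 10.9]
norm [ 0.001 -0.006  0.414] rows>= 0.7954032535192637
[[-0.958, 0.286, -0.0], [0.286, 0.958, 0.0], [0.0, -0.0, -1.0]]
```

View pics/s3.png

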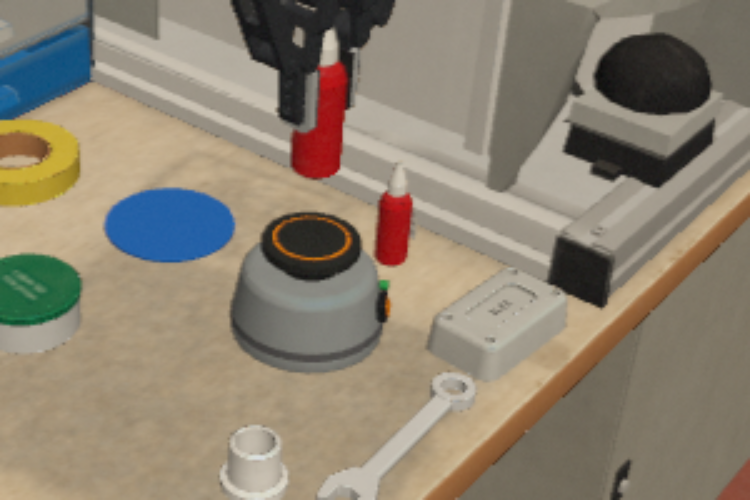

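>>> {"name": "carry_out", "arguments": {
  "motion": [
    [[0, -0.005, 0.15, 0, 0, 0, 15], [0, 0, 0.15, 0, 0, 0, 15], [0, 0, 0.05, 0, 0, 0, 15], [0, 0, 0.05, 0, 0, 0, 15], [0, 0, 0.04, 0, 0, 0, 15], [0, 0, 0.03, 0, 0, 0, 15], [0, 0, 0, 0, 0, 0, 15]]
  ]
}}

```text
time: 6.5
position: [0.4895, 0.1738, 0.1179]
tcp_rot: [0.145, 0.989, 0.0, 0.001]
ft_force: [-4.2, -0.9, 6.2]
width: 0.0277
```

>>> {"name": "carry_out", "arguments": {
  "motion": [
    [[0, 0, 0.015, 0, 0, 0, 15], [0, 0, 0, 0, 0, 0, 15]]
  ]
}}

```text
time: 6.75
position: [0.4898, 0.174, 0.1169]
tcp_rot: [0.145, 0.989, 0.0, 0.001]
ft_force: [-2.7, -1.6, 7.9]
width: 0.0278
```

>>> {"name": "carry_out", "arguments": {
  "motion": [
    [[0, 0, 0.01, 0, 0, 0, 15], [0, 0, 0, 0, 0, 0, 15]]
  ]
}}

```text
time: 7.0
position: [0.49, 0.174, 0.1167]
tcp_rot: [0.145, 0.989, 0.001, 0.001]
ft_force: [-6.1, -2.3, 14.3]
width: 0.0277
```

```bash
python3 -c "
from h import *
for i in range(2):
  s=r.read_state();print(s['position'],s['width'],s['ft_force'],s['ft_torque']); p=r.camera('scene')
save(p,'scene4.png')
cv2.imwrite('pics/s4.png',cv2.resize(p['pixels'][130:330,230:530,::-1],None,fx=2.5,fy=2.5))
"
```

```text
[0.48998986 0.17396047 0.11673607] 0.02769329255097515 [-6.12334468 -2.32709815 14.30078382] [-0.57194411  1.14566311  0.03057566]
[0.4899936  0.17397136 0.1167676 ] 0.027359874968268173 [-6.18774943 -1.94143787 13.93738091] [-0.49590563  1.18580736 -0.04534232]
```

View pics/s4.png

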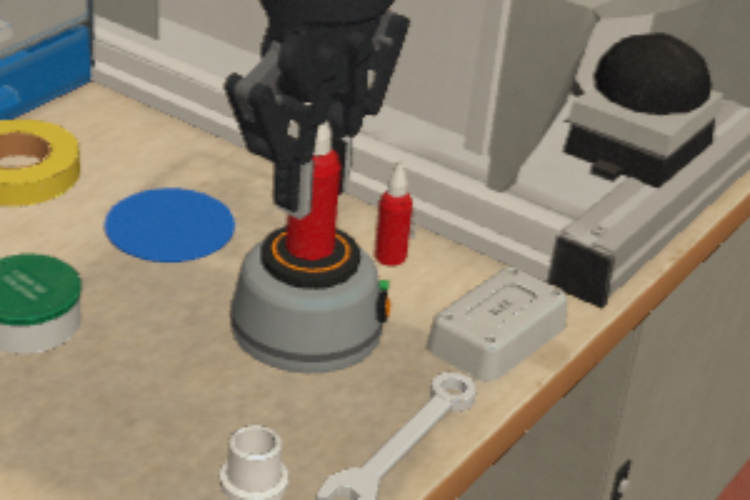

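The pad is at its stop: force jumped from 7.9 to 14 N with only 0.2 mm of travel. The bottle is upright and centred on it. I'll press slightly more and hold.

>>> {"name": "carry_out", "arguments": {
  "motion": [
    [[0, 0, 0.005, 0, 0, 0, 15], [0, 0, 0, 0, 0, 0, 15], [0, 0, 0, 0, 0, 0, 15], [0, 0, 0, 0, 0, 0, 15], [0, 0, 0, 0, 0, 0, 15], [0, 0, 0, 0, 0, 0, 15], [0, 0, 0, 0, 0, 0, 15], [0, 0, 0, 0, 0, 0, 15], [0, 0, 0, 0, 0, 0, 15], [0, 0, 0, 0, 0, 0, 15]]
  ]
}}

```text
time: 8.35
position: [0.4901, 0.174, 0.1167]
tcp_rot: [0.145, 0.989, 0.001, 0.002]
ft_force: [-7.3, -2.5, 17.0]
width: 0.028
```

```bash
python3 -c "
from h import *
from scipy.optimize import least_squares
p=r.camera('scene');hsv=cv2.cvtColor(p['pixels'],cv2.COLOR_RGB2HSV)
m=(cv2.inRange(hsv,(0,150,60),(4,255,255))|cv2.inRange(hsv,(172,150,60),(180,255,255)))
m[:, :335]=0;m[:,372:]=0;m[:160]=0
ys,xs=np.nonzero(m);print(len(xs),xs.min(),xs.max(),ys.min(),ys.max())
for y in range(ys.min(),ys.max()+1,4): print(y,xs[ys==y].min(),xs[ys==y].max())
R=np.array(p['R']);K=p['camera_matrix']
for z in (.062,.08,.1,.13):
  for xy in [(.489,.174)]:
    c=K@(R@[*xy,z]+p['t']);print(z,c[:2]/c[2])
s=r.read_state();print(s['position'],s['ft_force']);go([.489,.174,.2])
"
```

```text
582 344 366 190 233
190 363 363
194 356 365
198 355 365
202 355 365
206 355 365
210 355 364
214 354 364
218 345 363
222 344 364
226 344 363
230 345 363
0.062 [353.55654023 229.29180718]
0.08 [354.18314936 219.15988433]
0.1 [354.89757872 207.60795691]
0.13 [356.00685305 189.67160496]
[0.49007364 0.17395236 0.11671182] [-7.47579157 -3.07060191 17.36143379]
norm [ 0.006 -0.001 -0.694] rows>= 1.332721751211012
[[-0.958, 0.287, 0.003], [0.287, 0.958, 0.001], [-0.003, 0.002, -1.0]]
```

>>> {"name": "carry_out", "arguments": {
  "motion": [
    [[0, 0, -0.1, 0, 0, 0, 15], [0, 0, -0.25, 0, 0, 0, 15], [0, 0, -0.25, 0, 0, 0, 15], [-0.1, -0.02, 0, 0, 0, 0, 15], [-0.24, -0.046, 0, 0, 0, 0, 15], [-0.25, -0.05, 0, 0, 0, 0, 15], [-0.25, -0.05, 0, 0, 0, 0, 15], [-0.24, -0.046, 0, 0, 0, 0, 15], [-0.1, -0.02, 0, 0, 0, 0, 15], [0, 0, 0, 0, 0, 0, 15], [0, 0, 0, 0, 0, 0, 15]]
  ]
}}

```text
time: 9.78
position: [0.6162, 0.107, 0.1851]
tcp_rot: [0.145, 0.989, 0.0, -0.0]
ft_force: [0.1, -0.6, -0.5]
width: 0.0277
```

```bash
python3 -c "
from h import *
s=r.read_state();print(s['position'],s['width'],s['ft_force'])
p=r.camera('scene')
cv2.imwrite('pics/s5.png',cv2.resize(p['pixels'][100:300,180:480,::-1],None,fx=2.5,fy=2.5))
go([.617,.107,.0579])
"
```

```text
[0.61622109 0.107045   0.18506327] 0.02771029509797656 [ 0.05708376 -0.60851616 -0.46808018]
norm [-7.000e-03  1.000e-03  1.062e+00] rows>= 2.0393654521829983
[[-0.958, 0.286, -0.0], [0.286, 0.958, 0.0], [0.0, 0.0, -1.0]]
```

View pics/s5.png

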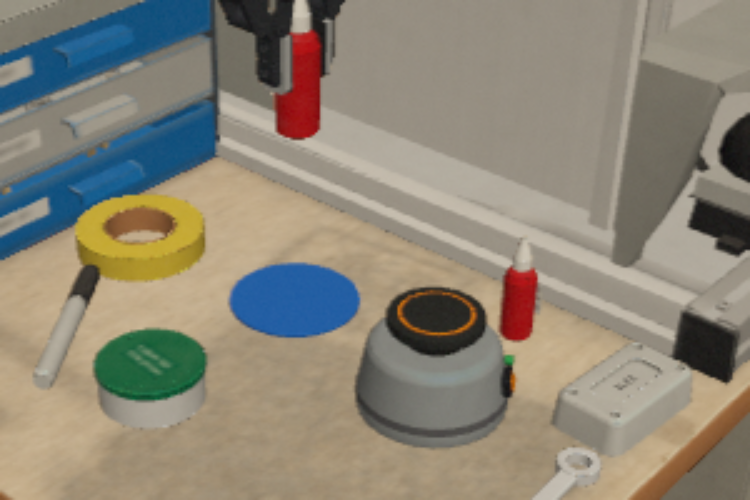

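The bottle is held upright above the mat and the pad is back up. Now I'll lower it in small steps at the end.

>>> {"name": "carry_out", "arguments": {
  "motion": [
    [[0, 0, 0.15, 0, 0, 0, 15], [0, 0, 0.3, 0, 0, 0, 15], [0, 0, 0.3, 0, 0, 0, 15], [0, 0, 0.15, 0, 0, 0, 15], [0, 0, 0.08, 0, 0, 0, 15], [0, 0, 0.04, 0, 0, 0, 15], [0, 0, 0.02, 0, 0, 0, 15], [0, 0, 0.01, 0, 0, 0, 15], [0, 0, 0, 0, 0, 0, 15]]
  ]
}}

```text
time: 10.95
position: [0.6171, 0.1066, 0.0599]
tcp_rot: [0.145, 0.989, 0.0, 0.0]
ft_force: [-0.5, 0.0, -0.1]
width: 0.0281
```

>>> {"name": "carry_out", "arguments": {
  "motion": [
    [[0, 0, 0.012, 0, 0, 0, 15], [0, 0, 0, 0, 0, 0, 15]]
  ]
}}

```text
time: 11.2
position: [0.6169, 0.1066, 0.058]
tcp_rot: [0.145, 0.989, 0.0, 0.0]
ft_force: [-0.2, 0.8, 0.1]
width: 0.0276
```

>>> {"name": "carry_out", "arguments": {
  "motion": [
    [[0, 0, 0.008, 0, 0, 0, 15], [0, 0, 0, 0, 0, 0, 15]]
  ]
}}

```text
time: 11.45
position: [0.6171, 0.1065, 0.0579]
tcp_rot: [0.145, 0.989, 0.0, 0.0]
ft_force: [-2.0, 0.2, 5.5]
width: 0.0276
```

The bottle has touched down on the mat at 5.5 N. I'll open gently, then retreat.

>>> {"name": "carry_out", "arguments": {
  "motion": [
    [[0, 0, 0, 0, 0, 0, 31], [0, 0, 0, 0, 0, 0, 36], [0, 0, 0, 0, 0, 0, 45], [0, 0, 0, 0, 0, 0, 60], [0, 0, 0, 0, 0, 0, 65], [0, 0, 0, 0, 0, 0, 65]]
  ]
}}

```text
time: 12.2
position: [0.6168, 0.1065, 0.057]
tcp_rot: [0.145, 0.989, 0.0, 0.0]
ft_force: [-0.3, -0.9, -0.1]
width: 0.0653
```

>>> {"name": "carry_out", "arguments": {
  "motion": [
    [[0, 0, -0.1, 0, 0, 0, 65], [0, 0, -0.25, 0, 0, 0, 65], [0, 0, -0.3, 0, 0, 0, 65], [0, 0, -0.3, 0, 0, 0, 65], [0, 0, -0.2, 0, 0, 0, 65], [0, 0, -0.1, 0, 0, 0, 65], [0.2, 0, 0, 0, 0, 0, 65], [0.4, 0, 0, 0, 0, 0, 65], [0.4, 0, 0, 0, 0, 0, 65], [0.2, 0, 0, 0, 0, 0, 65], [0, 0, 0, 0, 0, 0, 65], [0, 0, 0, 0, 0, 0, 65]]
  ]
}}

```text
time: 13.7
position: [0.4795, 0.1476, 0.207]
tcp_rot: [0.145, 0.989, -0.0, 0.0]
ft_force: [0.1, -1.0, -0.2]
width: 0.065
```

```bash
python3 -c "
from h import *
s=r.read_state();print(s['position'],s['width'],s['ft_force'])
p=r.camera('scene')
cv2.imwrite('pics/s6.png',cv2.resize(p['pixels'][100:300,180:480,::-1],None,fx=2.5,fy=2.5))
q=r.camera('top');save(q,'t6.png')
for d in r.cut_out(p,'bottle_centre'): print(d['p'],d['box'])
K=p['camera_matrix']
for z in (.003,.052,.101):
    c=K@(np.array(p['R'])@[.618,.1075,z]+p['t']);print(z,c[:2]/c[2])
"
```

```text
[0.47945207 0.14755731 0.20697722] 0.06500391430554596 [ 0.13254077 -0.9872491  -0.2209755 ]
0.87 [298.1, 195.9, 16.9, 53.1]
0.73 [388.6, 215.6, 20.6, 41.0]
0.003 [297.29565134 219.13502343]
0.052 [297.1502378  194.47281861]
0.101 [296.9960252  168.31828933]
```

View pics/s6.png

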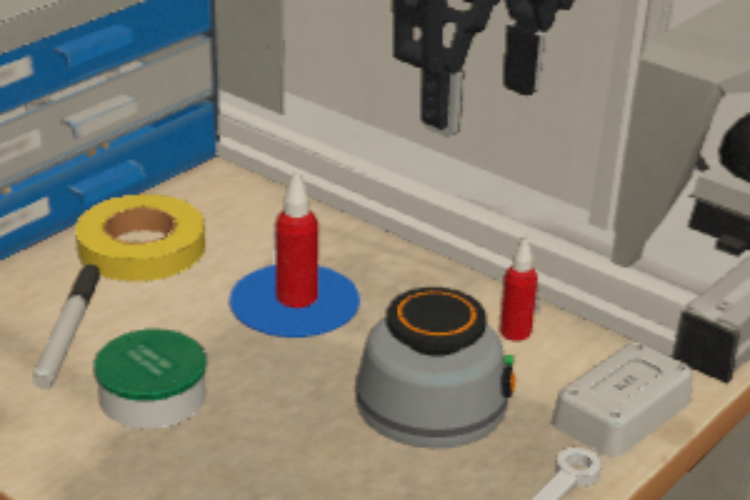

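View pics/t6.png

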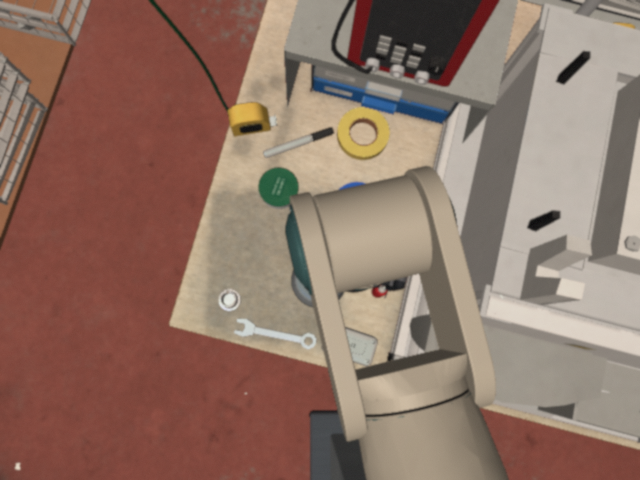

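The scene view shows the bottle standing upright on the middle of the mat, the pad up and the gripper clear. In the top view the arm hides the mat. Handing in.

```bash
python3 -c "
from h import *
print(r.finish_job())"
```

```text
the job is handed in; nothing more can be done
None
```

The job is handed in, at about 14 s of the 43 s allowed; no verdict was reported. I gripped the larger red bottle and pressed it base down on the mixer pad. After the hold I lifted it off, stood it on the blue mat, let go and moved the gripper clear.

- **Pressing:** I took the pad to be at its stop because the force rose from 8 to 14–17 N while the height stopped changing. It stayed there for more than 1.25 s. In the picture during the press, the bottle was upright and within a few mm of the pad's centre.
- **Placing:** the last scene picture shows the bottle upright on the mat, within about 1 pixel of the position expected for its centre. It also shows the pad up again and the gripper well clear.
- **Not confirmed:** the arm hid the mat in the last top view, so only the scene camera confirms the placing.
- **Disagreement:** position estimates for the bottle, pad and mat from the different cameras differed by about 3–4 mm. A rough wrist-view sighting on the bottle's body was about 10 mm off, and I didn't use it.

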